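Fish the strainer plug out of the jar and ready the sink

ROBOT

A 6-joint arm with a two-finger parallel gripper is mounted at the origin on the work surface. World frame = base frame: x ahead of the robot, y to its left, z up, the work surface at z = 0. Lengths are in m, angles in rad, forces in N, time in s.
With the tool pointing down it reaches from about 0.3 to 0.775 m from the base axis. Payload 14.6 kg.
Tool frame: the origin (TCP) lies at the very end of the fingers, on their centre line; the grasp point (between the pads) lies 19 mm behind it (arm.tcp_to_grasp is the distance from the TCP to the grasp point, in m); z points along the fingers, y is the line along which they close (so a half turn about z gives the same grasp; the last joint's range is limited). The gripper opens to 85 mm and grips with 20 to 120 N. Pads are 22 mm wide; open, the fingers measure 114 mm over their backs; the gripper's body (76 mm by 85 mm) begins 54 mm behind the grasp point. The pads swing forward as they close: fully open they stand 13 mm farther back than shut.
Start: joints at [-1.312, 0.3, 1.521, -0, 1.321, -0.067], TCP at [0.176, -0.521, 0.193] pointing down, gripper open.
Joint ranges: [-3.03, 3.03], [-0.79, 2.21], [0.23, 2.52], [-1.04, 4.18], [0, 3.07], [-2.55, 2.55]. Speed limits (rad/s): [2.22, 2.22, 2.57, 3.14, 3.14, 3.14].

INTERFACE

Orientations are given as a unit quaternion [w, x, y, z].
In Python, from station import arm gives the robot as it stands. Calls block until the motion is done:
- arm.reach(position, orientation): joint-space move of the TCP to a pose.
- arm.move_linear(position, frame=None, rate=0.15): straight line of the TCP; frame=None keeps the orientation; rate is the mean speed in m/s.
- arm.movej(angles): joint-space move.
- arm.grip(opening, effort=None): opening from 0.0 (shut) to 1.0 (fully open); effort is the grip in N (None keeps the last); returns when the fingers have stopped.
- arm.pause(seconds).
- arm.ik(position, orientation): joint angles nearest the present ones, or None.
- arm.capture(name): name is "scene" or "top" or "wrist"; returns a dict with "frame" (384x512x3 uint8, blue, green, red), "range_z" (384x512 float32, m along the optical axis (not along the pixel's ray), 0 where there is no reading), "fov_y" (degrees; the focal length in pixels is half the picture's height over the tangent of half this angle, whatever the lens; pixels are square), "cx", "cy" (the principal point, pixels), "world_from_camera" (4x4, takes a point from camera to world coordinates). Camera axes: x right, y down, z forward; pixel columns grow to the right and rows downward; lengths in m; the calibration is good to about 2 mm. A picture is of the moment at which its call begins.
A pose or a line that the arm cannot do raises arm.Unreachable and nothing moves.
- arm.sign_off(): hands the job in; it is judged then, once.
Readings, each from a call of its own:
- arm.current_time_s(): time.
- arm.current_qpos(): joint angles.
- arm.current_dq(): joint speeds.
- arm.current_joint_efforts(): joint torques, N m.
- arm.current_tool_pos(): TCP position.
- arm.current_tool_rot(): TCP orientation.
- arm.current_wrist_force(): force on the tool from outside, world axes, zero at the start.
- arm.current_ft_torque(): the same for the moment, N m.
- arm.current_width(): opening from 0.0 (shut) to 1.0 (fully open).
- arm.current_gripper_force(): force on a finger pad.
Only numpy, scipy, OpenCV 4.12 (cv2) and the standard library are available. Lean on these libraries where they do the work, as an engineer would, in place of code of your own. Each camera call takes 0.05 s, during which the arm holds its last target. There are 200 camera calls.

TASK

The sink's strainer plug has been dropped into the deep stoneware jar without a handle, and the tap's spout has been swung round to the jar's side. Push the spout across until its outlet is well over the sink bowl, lift the strainer plug out of the jar, and set it down (do not drop it) upright and fully home in the bowl's waste hole. Leave the jar standing where it is, never tip it, and do not disturb the soap bottle, mug or brush.

Things in the scene. Friction and masses are not known exactly. Their poses are not given: they have to be found in the camera images.
- spout (a joint): Swivel angle of the tap's spout (rad): 0 = spout points from the column towards the robot (-x), growing towards the bowl (1.57 = points along +y), negative towards the jar (-y side). Stops at -1.3 and 1.6. It stays where it is left; turning takes about 0.25 N m (2 N at 130 mm from the axis).
- tap_axis (a point): Point on the spout's vertical swivel axis, 245 mm above the worktop at the spout tube's centre line. Fixed steel column below: 38 mm wide, top of its cap at 261 mm. The spout is a level steel tube 22 mm in diameter running 190 mm out from the axis, its underside 234 mm, its top 256 mm above the worktop.
- spout_outlet (a point): Lower end of the spout's outlet, a 26 mm nozzle that hangs down from the outer end of the spout tube, 190 mm from the axis; 200 mm above the worktop.
- bowl: Fixed rectangular steel sink bowl that sits on the worktop: outside 340 mm along its x, 300 mm along its y, rim 100 mm above the worktop, walls 15 mm thick, flat inner floor 16 mm above the worktop. Origin: centre of its underside.
- waste (a point): Centre of the waste hole's mouth, level with the bowl's inner floor: a round hole 55 mm in diameter, 12 mm deep, in the bowl's floor 60 mm from the bowl's centre towards its -x (robot) side.
- jar: Loose straight-sided round white stoneware jar, open at the top, no handle: outside 84 mm, inside 72 mm in diameter, 88 mm high, thick base: inner floor 12 mm above its underside; 0.8 kg. Origin: centre of its underside, z up. The knob's top in it starts 18 mm below the rim; opened wide, fingers will not fit in.
- strainer_mid (a point): Loose upright steel strainer plug, 0.13 kg, 58 mm high, starts on the jar's inner floor. This point: on its axis, 29 mm above its underside; z up its axis. From below: foot 44 mm wide, 10 high (tapering to 38 at the underside); flange 58 wide, 10 to 14 up; stem 9 wide; knob for grasping 14 wide, 36 to 58 up. When seated the flange rests on the bowl's floor, this point 19 mm above it.
- soap: Bystander: upright bottle of washing-up soap, 64 mm in diameter, 190 mm high. Origin: centre of its underside.
- mug: Bystander: white mug, 80 mm in diameter, 90 mm high. Origin: centre of its underside.
- brush: Bystander: dish brush lying on the worktop along its x axis. Origin: centre of its underside.
Not all that is in view belongs to the job. Leave any blue look-alike of the jar alone. There is more than one size of the part that bears strainer_mid; the job needs the larger.

How it is judged:
By the outcome, as a careful person would: the job done as asked, in the order asked, and still so for the second after the job is handed in, with the robot touching nothing.
It also fails if it takes over 61 s, if anything falls off the work surface, if the arm or the gripper's body presses on something with over 40 N, if the wrist force passes 120 N, or if a joint passes its speed limit or range.

## Working session

There is one attempt and no reset: what is moved stays moved. The work goes in short steps, each a Python script; the robot and the scene stay as the last script left them, time stands still between calls to the robot, and variables do not carry over. Pictures are saved under pics/ and viewed, at most 10 in all, crops included, and the job is handed in when it is done.

```bash
ls; mkdir -p pics; cat > h.py <<'E'
import numpy as np, cv2, pickle
from station import arm
def cap(n,tag):
    c=arm.capture(n); pickle.dump(c,open(f'pics/{tag}.pkl','wb')); cv2.imwrite(f'pics/{tag}.png',c['frame']); return c
def load(tag): return pickle.load(open(f'pics/{tag}.pkl','rb'))
def cloud(c):
    z=c['range_z'].astype(float); h,w=z.shape; f=h/2/np.tan(np.radians(c['fov_y'])/2)
    v,u=np.mgrid[:h,:w]; P=np.stack([(u-c['cx'])*z/f,(v-c['cy'])*z/f,z],-1)
    T=np.array(c['world_from_camera']); W=P@T[:3,:3].T+T[:3,3]; W[z==0]=np.nan; return W
E
python3 - <<'E'
from h import *
a=cap('scene','s0');b=cap('top','t0');c=cap('wrist','w0')
cv2.imwrite('pics/st0.png',cv2.resize(np.vstack([a['frame'],b['frame']]),(400,600)) if 0 else np.hstack([a['frame'],b['frame']])[:, :])
for x in(a,b): print(x['fov_y'],x['cx'],x['cy'],np.round(x['world_from_camera'],3).tolist())
print(arm.current_time_s(),arm.current_tool_rot(),arm.tcp_to_grasp)
E
```

```text
pics
42.850414387274526 254.5522532967259 188.0267971460913 [[-0.638, 0.572, -0.515, 1.183], [0.77, 0.474, -0.428, 0.494], [-0.001, -0.669, -0.743, 1.139], [0.0, 0.0, 0.0, 1.0]]
47.945665333934514 250.04092875936738 195.3218104255925 [[0.056, -0.975, 0.215, 0.3], [-0.998, -0.054, 0.015, -0.068], [-0.003, -0.215, -0.977, 1.168], [0.0, 0.0, 0.0, 1.0]]
0.15 [-4.38489553e-04  9.86761644e-01  1.62176642e-01 -4.36019726e-05] 0.0187
```

View pics/s0.png

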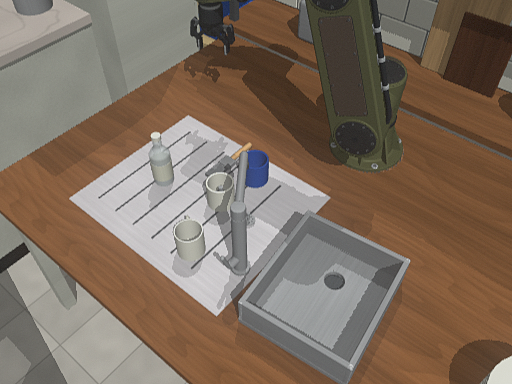

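View pics/t0.png

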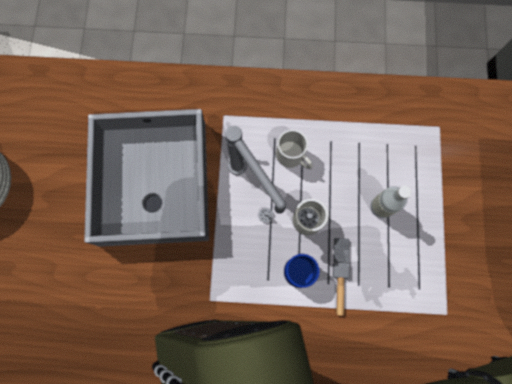

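The top view shows the bowl at (145,175), with its waste hole at (152,203). The tap column is at (236,140) and the spout outlet at about (280,207). There are two jars: a white one without a handle at (310,216) holding a strainer, and a blue look-alike at (301,270). The mug with a handle is at (292,149), the soap at (390,200) and the brush at (342,270). There are two strainers: a small one lying at (266,216) and one inside the white jar at (310,216). The white jar and the plug in it fit the description, and I'll confirm that with a crop plus measurements.

```bash
python3 - <<'E'
from h import *
c=load('t0');W=cloud(c)
cv2.imwrite('pics/crop0.png',cv2.resize(c['frame'][120:300,210:410],(800,720))[:600])
def near(u,v,r): 
    return W[v-r:v+r+1,u-r:u+r+1].reshape(-1,3)
def circ(P):
    A=np.c_[2*P[:,:2],np.ones(len(P))];s=np.linalg.lstsq(A,(P[:,:2]**2).sum(1),rcond=None)[0];return s[:2],np.sqrt(s[2]+s[:2]@s[:2])
for n,u,v,r,lo,hi in[('jar',310,216,20,.078,.095),('blue',301,270,20,.078,.095),('mug',290,149,20,.083,.095),('knob',310,216,12,.05,.078),('soap',392,198,18,.1,.25),('small',266,216,10,.012,.08),('brush',341,280,38,.012,.08)]:
    P=near(u,v,r);P=P[(P[:,2]>lo)&(P[:,2]<hi)]
    print(n,len(P),P.min(0).round(3),P.max(0).round(3),P.mean(0).round(3),[np.round(q,3) for q in circ(P)])
P=near(255,170,45);P=P[(P[:,2]>.225)&(P[:,2]<.28)]
print('spout',len(P),P.min(0).round(3),P.max(0).round(3))
m=P[:,:2].mean(0);U,S,V=np.linalg.svd(P[:,:2]-m,full_matrices=False);d=V[0];t=(P[:,:2]-m)@d;print(m,d,m+d*t.min(),m+d*t.max())
P=W[90:260,70:215].reshape(-1,3);R=P[(P[:,2]>.095)&(P[:,2]<.106)]
r=cv2.minAreaRect(R[:,:2].astype(np.float32));print('bowl',r,cv2.boxPoints(r).round(3).tolist())
F=P[(P[:,2]<.012)&(P[:,0]>.3)]
Q=near(152,203,14);Q=Q[Q[:,2]<.011];print('hole',len(Q),Q.mean(0),[np.percentile(Q[:,i],[5,95]) for i in(0,1,2)])
# hole by grey blob
g=c['frame'][188:218,136:168].mean(2);ys,xs=np.where(g<g.mean()-25);print('hole px',xs.mean()+136,ys.mean()+188,len(xs),W[int(ys.mean()+188),int(xs.mean()+136)])
E
```

```text
jar 257 [ 0.455 -0.253  0.078] [ 0.538 -0.169  0.093] [ 0.497 -0.211  0.086] [array([ 0.496, -0.21 ]), np.float64(0.039)]
blue 270 [ 0.315 -0.233  0.079] [ 0.396 -0.151  0.092] [ 0.356 -0.193  0.087] [array([ 0.356, -0.192]), np.float64(0.039)]
mug 169 [ 0.642 -0.194  0.083] [ 0.722 -0.117  0.094] [ 0.682 -0.155  0.088] [array([ 0.682, -0.156]), np.float64(0.038)]
knob 70 [ 0.463 -0.241  0.051] [ 0.532 -0.179  0.078] [ 0.504 -0.212  0.065] [array([ 0.5 , -0.21]), np.float64(0.028)]
soap 608 [ 0.512 -0.441  0.1  ] [ 0.575 -0.38   0.193] [ 0.538 -0.404  0.143] [array([ 0.541, -0.408]), np.float64(0.02)]
small 27 [ 0.485 -0.109  0.012] [ 0.518 -0.081  0.044] [ 0.501 -0.094  0.025] [array([ 0.5  , -0.092]), np.float64(0.011)]
brush 1008 [ 0.251 -0.322  0.012] [ 0.441 -0.193  0.08 ] [ 0.362 -0.286  0.021] [array([ 0.352, -0.274]), np.float64(0.061)]
spout 1066 [ 0.476 -0.131  0.226] [0.657 0.008 0.265]
[ 0.57040876 -0.05936177] [-0.80362485 -0.5951362 ] [0.65347672 0.00215543] [ 0.47788541 -0.1278813 ]
bowl ((0.5788468718528748, 0.22064144909381866), (0.3409363031387329, 0.30060043931007385), 6.133599281311035) [[0.3930000066757202, 0.35199999809265137], [0.42500001192092896, 0.05299999937415123], [0.7639999985694885, 0.08900000154972076], [0.7319999933242798, 0.3880000114440918]]
hole 311 [0.52076099 0.21657845 0.00437747] [array([0.4978628 , 0.54483271]), array([0.19414786, 0.23919232]), array([0.0005648 , 0.00940099])]
hole px 151.6701030927835 202.340206185567 291 [0.52260611 0.22104116 0.00214474]
```

View pics/crop0.png

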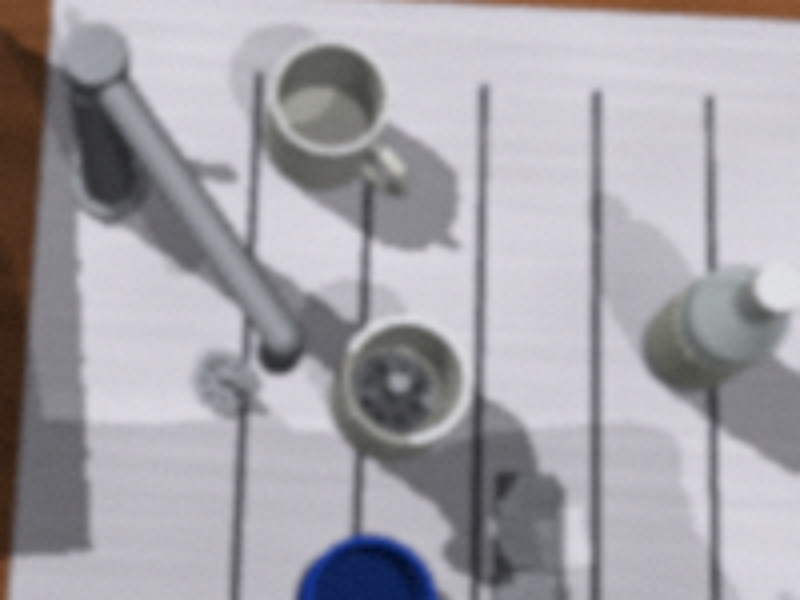

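The crop confirms the choice. The larger strainer is in the handleless white jar, at crop pixel (400,385). The smaller one lies on the mat at crop (225,385), and the blue jar at crop (365,560) gets left alone. Next I push the spout.

```bash
cat >> h.py <<'E'
from scipy.spatial.transform import Rotation as Rn
def down(h):
    "tool down, tool y at heading h"
    y=np.array([np.cos(h),np.sin(h),0]);z=np.array([0,0,-1.]);R=np.c_[np.cross(y,z),y,z]
    q=Rn.from_matrix(R).as_quat();return np.r_[q[3],q[:3]]
AX=np.array([.638,-.009])
def push_pose(a,off,r=.14,z=.215):
    e=np.array([-np.cos(a),np.sin(a)]);n=np.array([np.sin(a),np.cos(a)])
    p=AX+r*e-off*n;return [*p,z],down(np.arctan2(-e[1],-e[0]))
E
python3 - <<'E'
from h import *
p,q=push_pose(-.637,.06)
js=[arm.ik(*push_pose(a,.022)) for a in np.linspace(-.637,1.47,10)]
print([None if j is None else np.round(j,2) for j in js][::3])
t=arm.current_tool_pos();print(arm.ik([p[0],p[1],.31],q))
arm.grip(0.0)
arm.move_linear([t[0],t[1],.31],rate=.2)
arm.reach([p[0],p[1],.31],q)
arm.move_linear(p,rate=.15)
print(arm.current_time_s(),arm.current_tool_pos(),arm.current_wrist_force())
for a in np.linspace(-.637,1.47,10):
    pp,qq=push_pose(a,.022)
    arm.move_linear(pp,qq,rate=.12)
    f=arm.current_wrist_force();print(round(a,2),np.round(f,1))
    if np.linalg.norm(f)>30: print('stop');break
print(arm.current_time_s()); cap('top','t1')
E
```

```text
[array([-0.27,  0.28,  1.49, -0.  ,  1.37, -0.91]), array([-0.12,  0.16,  1.64, -0.  ,  1.34, -0.05]), array([ 0.07,  0.23,  1.56, -0.  ,  1.35,  0.84]), array([ 0.15,  0.43,  1.29, -0.  ,  1.42,  1.62])]
[-3.08656094e-01  3.09232166e-01  1.24209231e+00 -4.44089210e-16
  1.59026818e+00 -9.45656094e-01]
4.3917 [ 0.56148273 -0.14079967  0.2160697 ] [0.43767725 0.52634235 0.13888464]
-0.64 [0.2 0.  0.3]
-0.4 [ 0.8 -0.3 -0.8]
-0.17 [-0.4  0.3  0.2]
0.07 [-0.1 -0.9 -0.3]
0.3 [-0.4 -0.4 -0.7]
0.53 [ 1.  -0.5 -0.6]
0.77 [ 0.1 -1.1 -0.1]
1.0 [ 0.7 -1.2  0.5]
1.24 [ 0.4 -0.3  0.4]
1.47 [ 0.1 -1.1 -1.3]
8.6833
```

View pics/t1.png

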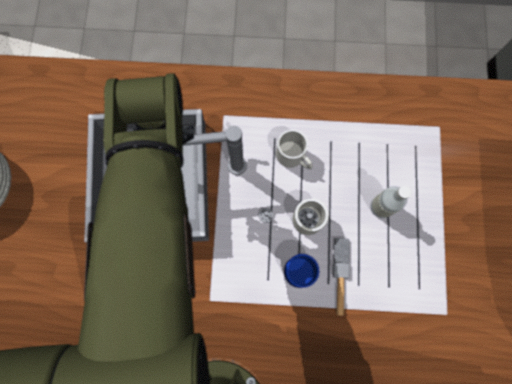

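The spout now points from the column at (236,135) towards the bowl, roughly along +y, and the jar and the bystanders haven't moved. Next I back off and look into the jar from above.

```bash
python3 - <<'E'
from h import *
t=arm.current_tool_pos()
arm.move_linear([t[0]-.08,t[1],t[2]],rate=.2)
arm.move_linear([t[0]-.09,t[1],.3],rate=.2)
arm.reach([.496,-.211,.24],down(-.4))
arm.grip(.28)
arm.pause(.2)
a=cap('top','t2');c=cap('wrist','w2')
W=cloud(a);P=W[110:200,90:245].reshape(-1,3);P=P[(P[:,2]>.225)&(P[:,2]<.28)]
print('spout',P.min(0).round(3),P.max(0).round(3))
print(arm.current_time_s(),arm.current_tool_pos(),arm.current_qpos().round(2),np.round(c['world_from_camera'],3).tolist())
W=cloud(c);P=W.reshape(-1,3);d=np.hypot(P[:,0]-.496,P[:,1]+.211)
def circ(P):
    A=np.c_[2*P[:,:2],np.ones(len(P))];s=np.linalg.lstsq(A,(P[:,:2]**2).sum(1),rcond=None)[0];return s[:2],np.sqrt(s[2]+s[:2]@s[:2])
for lo,hi,r in[(.084,.092,.06),(.064,.076,.02),(.02,.032,.03)]:
    Q=P[(d<r)&(P[:,2]>lo)&(P[:,2]<hi)];print(len(Q),Q.mean(0).round(4),Q.min(0).round(4),Q.max(0).round(4),circ(Q))
E
```

```text
spout [ 0.597 -0.029  0.225] [0.657 0.188 0.265]
12.0333 [ 0.49600834 -0.21101153  0.24001238] [-0.47  0.24  1.48 -0.    1.41 -0.07] [[0.921, -0.374, -0.107, 0.523], [-0.389, -0.886, -0.252, -0.148], [-0.0, 0.274, -0.962, 0.421], [0.0, 0.0, 0.0, 1.0]]
1259 [ 0.4989 -0.2087  0.0877] [ 0.4568 -0.2517  0.0841] [ 0.5399 -0.1684  0.0905] (array([ 0.49857557, -0.20958396]), np.float64(0.038626630503785786))
123 [ 0.499  -0.207   0.0697] [ 0.4918 -0.2143  0.0641] [ 0.5056 -0.2004  0.0721] (array([ 0.49893833, -0.20713343]), np.float64(0.005006914778414349))
1359 [ 0.4982 -0.2078  0.0261] [ 0.4703 -0.236   0.0234] [ 0.526  -0.1811  0.0318] (array([ 0.49774713, -0.20897409]), np.float64(0.02066735571512849))
```

View pics/w2.png

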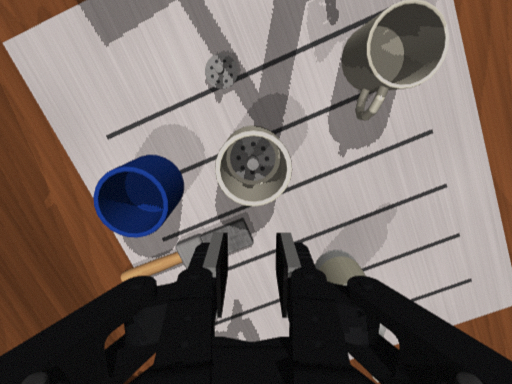

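The wrist view shows the white jar at (254,167) with the knob at (252,163), upright and nearly centred. The blue jar is at (140,195), the mug at (400,45) and the small plug at (222,70). The measured knob position is (0.4985, -0.2075), so I grasp it there and lift straight up.

```bash
python3 - <<'E'
from h import *
k=[.4985,-.2078]
arm.move_linear([*k,.12],rate=.2)
for z in(.085,.062,.044):
    arm.move_linear([*k,z],rate=.08);f=arm.current_wrist_force();print(z,np.round(f,1))
    if np.linalg.norm(f)>8: print('contact');break
else:
    arm.grip(0.0,40)
    print(arm.current_width(),arm.current_gripper_force(),np.round(arm.current_wrist_force(),1))
    arm.move_linear([*k,.075],rate=.05);print(np.round(arm.current_wrist_force(),1),arm.current_width())
    arm.move_linear([*k,.21],rate=.1);arm.pause(.2)
    print(np.round(arm.current_wrist_force(),1),arm.current_width(),arm.current_gripper_force())
cap('wrist','w3');cap('scene','s3');print(arm.current_time_s())
a,b=load('w3')['frame'],load('s3')['frame'];cv2.imwrite('pics/m3.png',cv2.resize(np.hstack([a,b]),(800,300)))
E
```

```text
0.085 [ 0.8 -0.1  1.2]
0.062 [-0.3 -0.5  0.4]
0.044 [-0.1  1.   0.1]
-0.0002780608612926153 0.0 [-0.2 -0.4  0.7]
[-0.3 -0.2 -0.5] 2.723580801083452e-05
[-0.3 -0.7 -0.6] 0.0008375042609349982 0.0
17.1
```

View pics/m3.png

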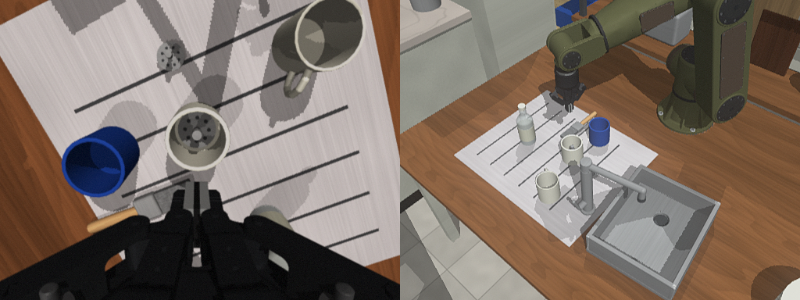

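The left half (wrist view) shows the plug still upright in the jar at (197,130), and the gripper has closed on nothing. Before retrying, I check where the fingertips really are against the reported TCP.

```bash
python3 - <<'E'
from h import *
print(arm.current_tool_pos(),arm.current_tool_rot(),arm.current_qpos())
for n in('s3','w3'):
    c=load(n);T=np.array(c['world_from_camera']);f=192/np.tan(np.radians(c['fov_y'])/2)
    for X in([.4985,-.2078,.21],[.4985,-.2078,.069]):
        p=T[:3,:3].T@(np.array(X)-T[:3,3]);print(n,X,(p[:2]/p[2]*f+[c['cx'],c['cy']]).round(1))
    P=cloud(c).reshape(-1,3)
    d=np.hypot(P[:,0]-.4985,P[:,1]+.2078)
    Q=P[(d<.06)&(P[:,2]>.19)&(P[:,2]<.24)];print('fingers',len(Q),np.nanmin(Q,0).round(3) if len(Q) else '',Q.mean(0).round(3));
    L=Q[Q[:,2]<.215]; print(len(L),L.mean(0).round(3),L.min(0).round(3),L.max(0).round(3)) if len(L) else 0
    K=P[(d<.025)&(P[:,2]>.062)&(P[:,2]<.076)];print('knob',len(K),K.mean(0).round(4))
    K=P[(d<.05)&(P[:,2]>.08)&(P[:,2]<.092)];print('rim',len(K),K.min(0).round(4),K.max(0).round(4))
a=load('s3')['frame'][60:240,150:330];b=load('w3')['frame'][120:330,150:360]
cv2.imwrite('pics/m4.png',np.hstack([cv2.resize(a,(400,400)),cv2.resize(b,(400,400))]))
E
```

```text
[ 0.49846008 -0.20779537  0.20986668] [-9.69465686e-05  8.33499702e-01  5.52519894e-01 -6.05858614e-05] [-4.62788967e-01  2.64973703e-01  1.52595477e+00 -8.41690707e-06
  1.35089267e+00 -6.27597895e-02]
s3 [0.4985, -0.2078, 0.21] [217.3 150.7]
s3 [0.4985, -0.2078, 0.069] [220.  185.3]
fingers 0  [nan nan nan]
knob 17 [ 0.5025 -0.2036  0.0658]
rim 157 [ 0.4585 -0.2477  0.0803] [ 0.5453 -0.1647  0.0912]
w3 [0.4985, -0.2078, 0.21] [251.5 220.6]
w3 [0.4985, -0.2078, 0.069] [251.6 172.8]
fingers 0  [nan nan nan]
knob 146 [ 0.4992 -0.2068  0.0696]
rim 1629 [ 0.4566 -0.2511  0.08  ] [ 0.54   -0.1683  0.0903]<stdin>:9: RuntimeWarning: Mean of empty slice.
  ret = um.true_divide(
```

View pics/m4.png

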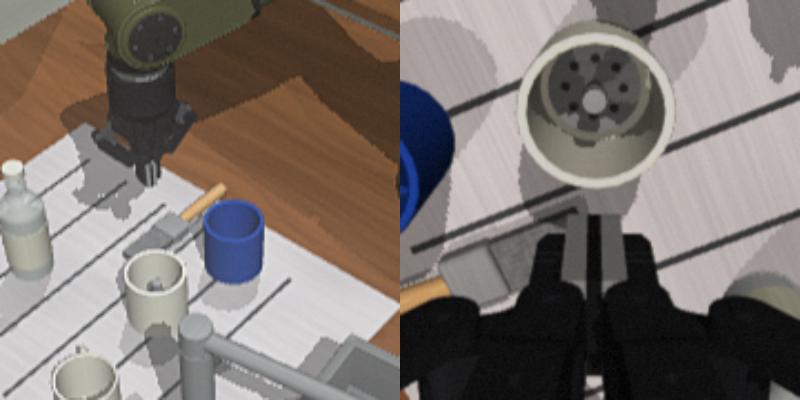

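Left crop (scene view): the fingertips end at crop (148,180), which is scene pixel (217,141). The reported TCP projects to (217,151), so the real tips look a few centimetres higher. I'll measure that from depth.

```bash
python3 - <<'E'
from h import *
for n,us,vs in(('w3',(244,250,257),range(226,262,4)),('s3',(214,217,220),range(128,148,2))):
    W=cloud(load(n))
    for v in vs: print(n,v,[W[v,u].round(3).tolist() for u in us])
W=cloud(load('w2'));P=W.reshape(-1,3);d=np.hypot(P[:,0]-.496,P[:,1]+.211);Q=P[(d<.05)&(P[:,2]>.15)];print('w2 lowest finger',np.sort(Q[:,2])[:10])
c=load('w3');print(np.round(c['world_from_camera'],3))
E
```

```text
w3 226 [[0.455, -0.284, 0.002], [0.463, -0.287, 0.0], [0.471, -0.291, 0.0]]
w3 230 [[0.453, -0.289, 0.002], [0.46, -0.293, 0.0], [0.469, -0.296, 0.002]]
w3 234 [[0.499, -0.197, 0.256], [0.502, -0.198, 0.255], [0.505, -0.199, 0.255]]
w3 238 [[0.5, -0.197, 0.26], [0.502, -0.198, 0.259], [0.505, -0.199, 0.26]]
w3 242 [[0.499, -0.197, 0.263], [0.502, -0.198, 0.264], [0.505, -0.199, 0.264]]
w3 246 [[0.5, -0.197, 0.268], [0.502, -0.198, 0.267], [0.505, -0.199, 0.267]]
w3 250 [[0.5, -0.197, 0.272], [0.502, -0.198, 0.272], [0.505, -0.199, 0.271]]
w3 254 [[0.5, -0.197, 0.275], [0.502, -0.198, 0.275], [0.505, -0.199, 0.275]]
w3 258 [[0.5, -0.197, 0.279], [0.502, -0.198, 0.279], [0.505, -0.199, 0.279]]
s3 128 [[0.518, -0.193, 0.313], [0.495, -0.206, 0.29], [0.5, -0.189, 0.303]]
s3 130 [[0.514, -0.198, 0.3], [0.503, -0.198, 0.293], [0.495, -0.195, 0.29]]
s3 132 [[0.514, -0.198, 0.294], [0.5, -0.202, 0.283], [0.501, -0.189, 0.29]]
s3 134 [[0.515, -0.198, 0.287], [0.508, -0.194, 0.285], [0.494, -0.197, 0.274]]
s3 136 [[0.51, -0.204, 0.274], [0.506, -0.197, 0.275], [0.493, -0.198, 0.266]]
s3 138 [[0.512, -0.203, 0.269], [0.508, -0.195, 0.27], [0.499, -0.193, 0.266]]
s3 140 [[0.512, -0.203, 0.262], [0.506, -0.198, 0.261], [0.499, -0.193, 0.259]]
s3 142 [[0.511, -0.205, 0.253], [0.507, -0.198, 0.254], [0.5, -0.194, 0.251]]
s3 144 [[0.323, -0.401, -0.005], [0.508, -0.198, 0.247], [0.313, -0.382, -0.001]]
s3 146 [[0.332, -0.393, -0.003], [0.325, -0.385, -0.003], [0.321, -0.375, 0.0]]
w2 lowest finger [0.27896926 0.27910594 0.27912628 0.27935415 0.27950826 0.2795114
 0.2797179  0.27981602 0.27984788 0.2799148 ]
[[ 0.921 -0.374 -0.107  0.525]
 [-0.389 -0.886 -0.252 -0.145]
 [-0.001  0.274 -0.962  0.391]
 [ 0.     0.     0.     1.   ]]
```

Both cameras agree that the real fingertips are about 40 mm above the reported TCP (z≈0.25 against 0.21), with no sideways error. The fingers therefore closed above the knob. I correct z by that offset, guard on force and try again.

```bash
python3 - <<'E'
from h import *
W=cloud(load('w0'));P=W.reshape(-1,3);d=np.hypot(P[:,0]-.176,P[:,1]+.521);Q=P[(d<.08)&(P[:,2]>.1)];print('w0 (tcp .193) lowest finger',np.sort(Q[:,2])[:5] if len(Q) else None)
k=[.4988,-.2075]
q=down(-.4)
print([arm.ik([*p,z],q) is not None for p,z in((k,.0),(k,-.01),([.52,.2155],-.01))])
arm.grip(.28)
arm.move_linear([*k,.06],rate=.2)
for z in(.035,.02,.004):
    arm.move_linear([*k,z],rate=.06);f=arm.current_wrist_force();print(z,np.round(f,1))
    if np.linalg.norm(f)>6: print('contact');break
else:
    arm.grip(0.0,40)
    print(arm.current_width(),arm.current_gripper_force(),np.round(arm.current_wrist_force(),1))
print(arm.current_time_s(),arm.current_tool_pos())
E
```

```text
w0 (tcp .193) lowest finger [0.24315985 0.24351202 0.24353137 0.24365618 0.24366528]
[True, True, True]
0.035 [ 0.2 -0.4 -0. ]
0.02 [ 0.4 -0.1 -0.3]
0.004 [-7.   4.3 29.1]
contact
19.7417 [ 0.50021465 -0.20818172  0.00612456]
```

Contact at about 0.006, probably a finger's outer taper on the jar rim or on the plug. I back up 8 mm and grip there, since the pads still overlap most of the knob.

```bash
python3 - <<'E'
from h import *
k=[.4988,-.2075]
arm.move_linear([*k,.013],rate=.06)
print('relief',np.round(arm.current_wrist_force(),1))
arm.grip(0.0,40)
w=arm.current_width();print(w,arm.current_gripper_force(),np.round(arm.current_wrist_force(),1))
if w>.1:
    arm.move_linear([*k,.03],rate=.05);print(np.round(arm.current_wrist_force(),1),arm.current_width())
    arm.move_linear([*k,.19],rate=.12);arm.pause(.2)
    print(np.round(arm.current_wrist_force(),1),arm.current_width(),arm.current_gripper_force())
a=cap('wrist','w5')['frame'];b=cap('scene','s5')['frame'];print(arm.current_time_s())
cv2.imwrite('pics/m5.png',np.hstack([cv2.resize(a,(400,300)),cv2.resize(b[60:240,130:370],(400,300))]))
W=cloud(load('w5'));P=W.reshape(-1,3)
K=P[(np.hypot(P[:,0]-.4985,P[:,1]+.2095)<.05)&(P[:,2]>.08)&(P[:,2]<.092)];print('rim',len(K),K.min(0).round(4),K.max(0).round(4))
E
```

```text
relief [-0.4 -0.9  0.4]
0.14397505063806146 38.93768012523651 [-0.2 -0.1 -1.1]
[ 0.  -0.6 -0.6] 0.1435669685856884
[-0.3 -0.1 -0.8] 0.140557013488762 38.96854519844055
22.5667
rim 1103 [ 0.4571 -0.2386  0.08  ] [ 0.5401 -0.1684  0.091 ]
```

View pics/m5.png

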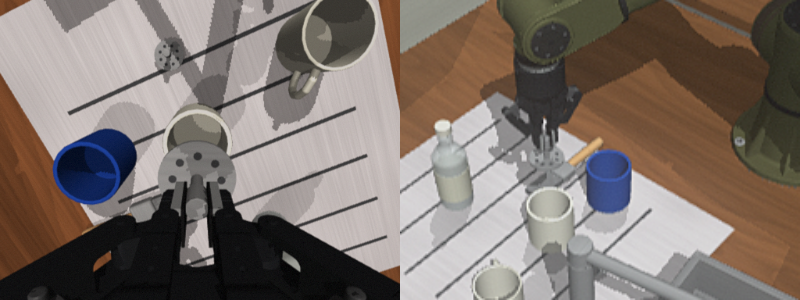

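The plug is held upright on its knob: wrist crop (195,165), scene crop (548,157). The jar stands unmoved and empty. I measure the plug in the hand, then carry it to the waste hole.

```bash
python3 - <<'E'
from h import *
W=cloud(load('w5'));P=W.reshape(-1,3);P=P[np.hypot(P[:,0]-.4988,P[:,1]+.2075)<.045]
Q=P[(P[:,2]>.185)&(P[:,2]<.215)];print(len(Q),Q.mean(0).round(4),Q.min(0).round(4),Q.max(0).round(4),np.percentile(Q[:,2],[10,50,90]).round(4))
F=Q[abs(Q[:,2]-np.median(Q[:,2]))<.004];A=np.c_[F[:,:2]-[.4988,-.2075],np.ones(len(F))];print('plane',np.linalg.lstsq(A,F[:,2],rcond=None)[0])
q=arm.current_tool_rot()
print([arm.ik([.52,.2155,z],q) is not None for z in(.19,.0)])
arm.move_linear([.505,.0,.19],q,rate=.22)
arm.move_linear([.4,.21,.19],q,rate=.22)   # short of the hole, to leave the camera's view free
print(arm.current_time_s(),arm.current_width(),arm.current_wrist_force().round(1))
c=cap('top','t6');w=cap('wrist','w6')
cv2.imwrite('pics/m6.png',np.hstack([cv2.resize(c['frame'],(400,300)),cv2.resize(w['frame'],(400,300))]))
for nm,c in(('t',load('t0')),('w',w)):
    W=cloud(c);P=W.reshape(-1,3);P=P[np.hypot(P[:,0]-.52,P[:,1]-.215)<.045]
    fl=P[(P[:,2]>.0125)&(P[:,2]<.022)];ho=P[P[:,2]<.0095];print(nm,len(fl),np.median(fl[:,2]),len(ho),ho.mean(0).round(4) if len(ho) else '',ho.min(0).round(4) if len(ho) else '',ho.max(0).round(4) if len(ho) else '')
E
```

```text
4815 [ 0.5029 -0.1982  0.2035] [ 0.4699 -0.2293  0.1981] [ 0.5277 -0.1785  0.2149] [0.2026 0.2034 0.2042]
plane [-0.00159056 -0.0081385   0.20346631]
[True, True]
24.875 0.1426052493897718 [ 0.1  0.1 -0.8]
t 477 0.015707242689304568 296 [0.5205 0.2158 0.0041] [ 0.4941  0.1895 -0.0011] [0.5573 0.2417 0.0094]
w 3428 0.016014524762061166 1846 [0.5218 0.2145 0.0046] [0.4947 0.1875 0.0021] [0.5475 0.2414 0.0094]
```

View pics/m6.png

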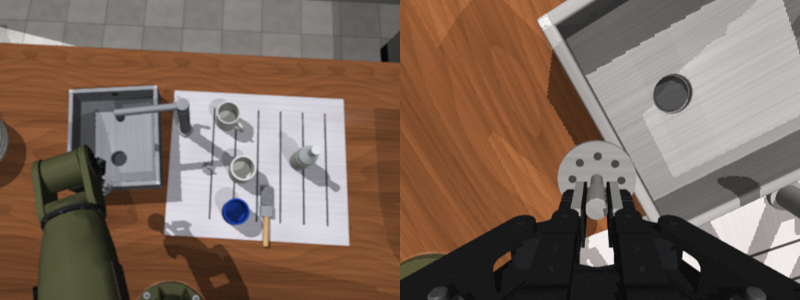

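Wrist view: the waste hole is at crop (673,93) and the level plug at (597,165), clear of the spout. The hole measures (0.521, 0.2145) and the plug's underside sits at about the reported z minus 0.0005. I turn the wide side of the gripper away from the spout, then lower under force guard.

```bash
python3 - <<'E'
from h import *
h=[.5209,.2146];q=down(1.1)
arm.move_linear([*h,.15],q,rate=.12)
arm.move_linear([*h,.035],q,rate=.1)
arm.pause(.2);f0=arm.current_wrist_force();print(f0.round(1))
for z in np.arange(.026,.0005,-.002):
    arm.move_linear([*h,z],rate=.04);arm.pause(.05)
    f=arm.current_wrist_force()-f0;print(round(z,4),f.round(1),arm.current_tool_pos()[2].round(4))
    if f[2]>4: break
w=cap('wrist','w7');print(arm.current_time_s(),arm.current_width())
W=cloud(w);P=W.reshape(-1,3);P=P[np.hypot(P[:,0]-h[0],P[:,1]-h[1])<.03];P=P[P[:,2]<.03];print(np.percentile(P[:,2],[5,25,50,75,95]).round(4))
E
```

```text
[-0.2 -0.  -0.9]
0.026 [-0.1  0.3 -0.8] 0.0258
0.024 [ 0.3 -1.1 -0.3] 0.024
0.022 [0.8 0.3 0.4] 0.022
0.02 [ 0.3 -0.1 -0. ] 0.02
0.018 [0.6 0.2 0.4] 0.0179
0.016 [ 0.7 -0.3 -0.3] 0.0159
0.014 [ 0.3 -0.1 -0.8] 0.0139
0.012 [-0.4 -0.5 -0.8] 0.0119
0.01 [ 0.3  0.1 -0.8] 0.01
0.008 [0.9 0.  0.1] 0.0079
0.006 [0.7 1.3 5.5] 0.0064
31.6 0.1438950655355712
[0.017  0.0196 0.0201 0.0205 0.0212]
```

The flange top is at 0.020, which is fully seated, with gentle contact of about 5 N. I release, retreat and check.

```bash
python3 - <<'E'
from h import *
h=[.5209,.2146]
arm.grip(.4);arm.pause(.2);print(arm.current_wrist_force().round(1))
arm.move_linear([*h,.12],rate=.12)
arm.move_linear([.42,.2,.2],rate=.2)
w=cap('wrist','w8');a=cap('scene','s8');
arm.reach([.3,-.1,.3],down(0.));t=cap('top','t8');print(arm.current_time_s())
W=cloud(w);P=W.reshape(-1,3);P=P[np.hypot(P[:,0]-h[0],P[:,1]-h[1])<.04]
K=P[(P[:,2]>.058)&(P[:,2]<.07)];F=P[(P[:,2]>.018)&(P[:,2]<.024)];print('knob',len(K),K.mean(0).round(4),'flange',len(F),F.min(0).round(4),F.max(0).round(4),F[:,2].mean())
print('plane',np.linalg.lstsq(np.c_[F[:,:2]-h,np.ones(len(F))],F[:,2],rcond=None)[0])
cv2.imwrite('pics/m8.png',np.hstack([cv2.resize(w['frame'],(400,300)),cv2.resize(a['frame'],(400,300))]))
W=cloud(t)
for n,x,y,r,lo,hi in(('jar',.4985,-.2095,.055,.08,.092),('mug',.682,-.156,.055,.083,.095),('spout',.62,.1,.15,.225,.28)):
    P=W.reshape(-1,3);P=P[(np.hypot(P[:,0]-x,P[:,1]-y)<r)&(P[:,2]>lo)&(P[:,2]<hi)];print(n,len(P),P.min(0).round(3) if len(P) else '',P.max(0).round(3) if len(P) else '')
E
```

```text
[ 0.4  0.1 -0.2]
35.4667
knob 9 [0.5152 0.2191 0.0603] flange 1116 [0.4835 0.1858 0.018 ] [0.5482 0.2429 0.0234] 0.0199449962977899
plane [-0.00049521  0.00155282  0.01993638]
jar 242 [ 0.455 -0.253  0.08 ] [ 0.538 -0.169  0.091]
mug 172 [ 0.642 -0.194  0.083] [ 0.722 -0.117  0.094]
spout 1090 [ 0.597 -0.029  0.225] [0.657 0.187 0.264]
```

View pics/m8.png

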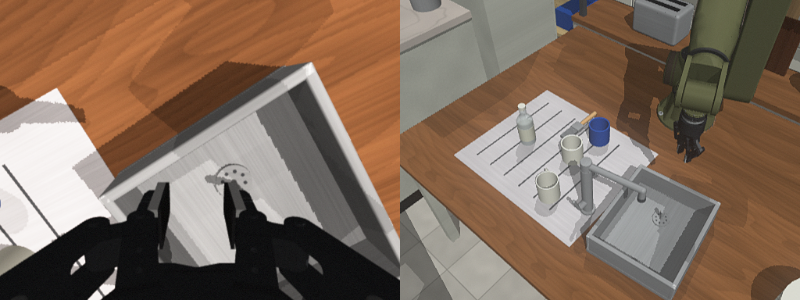

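The plug sits level and upright in the waste hole: wrist crop (233,175), scene crop (660,217). The spout is over the bowl, and the jar and mug are where they started (measured), with the soap and brush unchanged in view. I hand the job in.

```bash
python3 -c "
from station import arm
print(arm.sign_off())"
```

```text
the job is handed in; nothing more can be done
None
```

The job is handed in, with about 35.5 s on the robot's clock: the spout is over the bowl and the larger strainer plug sits level and fully home in the waste hole; the first grasp missed above the knob and the second attempt touched something in or on the jar at about 30 N, but the jar, mug, soap and brush stayed where they were.

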